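# Release the shaker's transport lock with a flat driver

## Task

Release the bench shaker's transport lock: take the flat driver from its sloping rest, stand it upright in the blue stand and let go, then take it again from above. Set the blade in the slot of the lock screw and turn the screw anticlockwise, as seen from above, all the way to its stop, using only the driver and keeping the blade seated in the slot as the screw turns. Stand the driver back upright in the blue stand and let go, leaving the other things on the bench where they are.

Things in the scene. Friction and masses are not known exactly. Their poses are not given: they have to be found in the camera images.
- driver: flat screwdriver with an orange handle, 140 mm long, about 0.12 kg; starts lying in the sloping rest, handle up and away from the robot. Origin in the middle of the blade's edge; z runs along the driver from blade to handle end. Above the blade: round shaft 11 mm across up to 42 mm from the edge, then a dark round ferrule 18 mm across up to 55 mm, then the handle's flat shoulder.
- driver_handle (a point): centre of the driver's orange handle with black bands, 30 x 30 mm square (flats face x and y), 85 mm long, flat end; 97.5 mm from the blade's edge and 42.5 mm from the handle's end; axes as the driver's
- driver_blade (a point): middle of the driver's blade edge (the same point as the driver's origin); axes as the driver's. The flat steel blade is 18 mm wide (along x), 2.6 mm thick (along y) and 18 mm long
- rest: grey sloping tool rest, fixed, base 130 x 66 mm; origin at its underside's centre. The driver leans in it at 45 degrees, handle up towards +x, edge against a stop 50 mm to -x of the origin, 27 mm up. Under the handle is only a 14 mm wide rib, so fingers can straddle the handle across y from above; two cheeks stand beside the shaft. The driver lifts straight up out of it.
- stand_mouth (a point): centre of the round bore's mouth on top of the blue driver stand, a fixed block 66 x 66 mm, 62 mm high, black foot; z up. Bore 22 mm across, open down to the worktop. The driver goes in blade first until the handle's shoulder rests on the block: the edge is then 55 mm below this point, the handle's centre 42.5 mm above it.
- shaker: white bench shaker, fixed, 190 x 190 mm, deck 48 mm high; origin at the centre of its underside. On its rear (+x) half stands a platform with a blue tube rack, top at 107 mm. The lock screw lies in a grey collar on the front (-x) deck, 48 mm from the origin.
- slot_mouth (a point): centre of the slotted brass lock screw's head (33 mm across), at its top face, 57 mm over the worktop, flush with the collar; turns with the screw: x runs along the slot, z up. Slot 5.6 mm wide, 26 mm long, 7 mm deep, closed at both ends.
- lock_screw (a joint): angle of the lock screw, rad, growing anticlockwise from above: 0 locked (white mark at the red tick; slot along the shaker's x), 1.5 its stop, released (white mark at the green tick). Starts between 0 and 0.25, turns against about 0.1 N m of friction and stays where it is left; the blade has about 0.17 rad of play either way in the slot.
- plate_a: closed agar plate (petri dish), 91 mm across, 15 mm high, nearer the right; bystander; origin at the centre of its underside
- plate_b: closed agar plate (petri dish), 91 mm across, 15 mm high, farther left; bystander; origin at the centre of its underside
- blue_marker: marker pen with a blue cap, 138 mm long, 14 mm high, lying; bystander; origin at the centre of its underside
- small_bottle: small white plastic bottle, 47 mm across, 98 mm high; bystander; origin at the centre of its underside
- timer: countdown timer, 38 x 72 x 62 mm; bystander; origin at the centre of its underside
- card_box: small blue-grey card box, 50 x 90 x 42 mm; bystander; origin at the centre of its underside
There are look-alikes about, which are no part of the job. Of the things shaped like the part that bears stand_mouth, the blue one is meant.

How it is judged:
By the outcome, as a careful person would: the job done as asked, in the order asked, and still so for the second after the job is handed in, with the robot touching nothing.
It also fails if it takes over 72 s, if anything falls off the work surface, if the arm or the gripper's body presses on something with over 40 N, if the wrist force passes 120 N, or if a joint passes its speed limit or range.

## Robot

A 6-joint arm with a two-finger parallel gripper is mounted at the origin on a cart in front of the work surface, level with it; the furniture and walls round the work are solid. World frame = base frame: x ahead of the robot, y to its left, z up, the work surface at z = 0. Lengths are in mm, angles in rad, forces in N, time in s.
With the tool pointing down it reaches from about 350 to 775 mm from the base axis. Payload 7.3 kg.
Tool frame: the origin (TCP) lies between the finger pads; the fingertips stand 25 mm ahead of it and the grasp point (between the pads) lies 6 mm ahead of it; z points along the fingers, y is the line along which they close (so a half turn about z gives the same grasp; the last joint's range is limited). The gripper opens to 92 mm and grips with 3 to 60 N. Pads are 19 mm wide; open, the fingers measure 130 mm over their backs; the gripper's body (75 mm by 190 mm) begins 47 mm behind the grasp point.
Start: joints at [-1.304, 0.342, 1.524, -0, 1.275, -0.146], TCP at [210.64, -480.909, 251.741] pointing down, gripper open.
Joint ranges: [-2.53, 2.53], [-0.77, 2.02], [0.04, 2.7], [-1, 4.14], [0.28, 2.66], [-3.11, 3.11]. Speed limits (rad/s): [2.57, 2.57, 3.14, 3.14, 3.14, 3.14].

## Interface

Orientations are given as [roll, pitch, yaw] about the fixed x, y, z axes, in that order (R = Rz(yaw) Ry(pitch) Rx(roll)).
In Python, from plant import bot gives the robot as it stands.
- The arm moves only by the tool play_rows, never from a script. Its argument "commands" is a list of rows, each an object of numbers: "x", "y", "z": the shift along the tool's x, y, z in m; "twist": the turn about the tool's z in degrees. In form: [{"x": .., "y": .., "z": .., "twist": ..}, ...]. A call has exactly 8 rows; each row is the pose to reach, as a shift and turn from the pose commanded when the call began, along the tool's axes at that moment; what a row does not reach only later rows make up. A row lasts 1/10 s, in which the tool goes at most 50 mm and 8.59 degrees, less where a joint would pass 70% of its speed; a pose out of reach is approached as far as the arm can. A call with a gripper value outside its range is refused whole. "jaw" is the closure, from 0 (fully open) to 1 (shut), set as the call begins (left out, the last holds). The fingers move at their own pace and stop on an object; the grip force is fixed at half the most. Time passes only in rows, so rows that repeat a pose let the fingers close, or fill a call up. It gives the time, the measured TCP pose, the force, the opening and the grip force at its end, in the units of the state.
- bot.get_obs(): the state, without advancing time (a new reading comes with each control period).
- bot.capture(name): name is "scene" or "top"; returns a dict with "pixels" (480x640x3 uint8, red, green, blue), "fx", "fy", "cx", "cy" (pixels), "k1" (the pictures are not rectified: a ray, as slopes to the right and down, at radius r is drawn at 1 + k1 r^2 times it, then the intrinsics apply), "eye" and "rotation" of the camera in the world. Camera axes: x right, y down, z forward; pixel columns grow to the right and rows downward; lengths in mm; the calibration is good to about 2 mm. A picture is of the moment at which its call begins. There is no depth.
- bot.close_job(): hands the job in; it is judged then, once.
The state is a dict: "time": time; "joint_positions": joint angles; "dq": joint speeds; "tau": joint torques, N m; "tool_pos": TCP position; "tcp_rot": TCP orientation; "contact_force": force on the tool from outside, world axes, zero at the start; "moment": the same for the moment, N m; "grip_width": finger opening in mm; "finger_force": force on a finger pad.
Only numpy, scipy, OpenCV 4.12 (cv2) and the standard library are available. Lean on these libraries where they do the work, as an engineer would, in place of code of your own. Each camera call takes 0.05 s, during which the arm holds its last target. There are 200 camera calls.

## Working session

There is one attempt and no reset: what is moved stays moved. The work goes in short steps, Python scripts to look and compute and a tool call to move; the robot and the scene stay as the last step left them, time stands still between calls to the robot, and variables do not carry over. Pictures are saved under pics/ and viewed, at most 10 in all, crops included, and the job is handed in when it is done.

Besides the shell and the picture viewer there is one more tool, called after "Emit:" by a JSON object that holds its "op" and its "data", one argument or row to a line. play_rows: Moves the arm, as the interface text tells. Its arguments: {"type":"object","properties":{"commands":{"type":"array"},"jaw":{"type":"number"}},"required":["commands"]}

```bash
ls; mkdir -p pics; cat > h.py <<'E'
import numpy as np, cv2, pickle
from plant import bot
def cap(n,f):
    c=bot.capture(n); pickle.dump(c,open(f'pics/{f}.pkl','wb')); cv2.imwrite(f'pics/{f}.png',np.asarray(c['pixels'])[:,:,::-1]); return c
def load(f): return pickle.load(open(f'pics/{f}.pkl','rb'))
def ray(c,u,v):
    d=np.array([(u-c['cx'])/c['fx'],(v-c['cy'])/c['fy']]); s=d.copy()
    for _ in range(30): s=d/(1+c['k1']*(s@s))
    return np.asarray(c['rotation'])@np.r_[s,1]
def onz(c,u,v,z):
    e=np.asarray(c['eye']); r=ray(c,u,v); return (e+r*(z-e[2])/r[2]).round(1)
def proj(c,p):
    q=np.asarray(c['rotation']).T@(np.asarray(p,float)-np.asarray(c['eye'])); s=q[:2]/q[2]; s=s*(1+c['k1']*(s@s))
    return np.array([s[0]*c['fx']+c['cx'],s[1]*c['fy']+c['cy']]).round(1)
def crop(f,x,y,w,h,k,o):
    im=cv2.imread(f'pics/{f}.png')[y:y+h,x:x+w]; cv2.imwrite(f'pics/{o}.png',cv2.resize(im,None,fx=k,fy=k,interpolation=cv2.INTER_CUBIC))
E
python3 - <<'E'
from h import *
for n in('top','scene'):
    c=cap(n,n+'0'); print(n,{k:np.round(v,3).tolist() for k,v in c.items() if k!='pixels'})
print(bot.get_obs())
E
```

```text
pics
top {'fx': 468.46, 'fy': 468.46, 'cx': 319.256, 'cy': 228.062, 'k1': 0.033, 'eye': [419.641, -60.884, 1330.731], 'rotation': [-3.042, 0.029, -1.598]}
scene {'fx': 462.47, 'fy': 462.47, 'cx': 322.645, 'cy': 235.347, 'k1': 0.042, 'eye': [105.878, 704.75, 742.841], 'rotation': [-2.234, -0.001, -2.601]}
{'time': 0.1, 'joint_positions': array([-1.30401013e+00,  3.42643791e-01,  1.52491105e+00, -2.83509796e-05,
        1.27541027e+00, -1.46017226e-01]), 'dq': array([-0.00091665, -0.00149211, -0.00317283,  0.00107616, -0.00063512,
       -0.00104454]), 'tau': array([ 1.26097635e-03, -4.32002664e+01, -2.44694871e+01,  7.18628406e-02,
        5.25775237e-02, -5.05516550e-05]), 'tool_pos': array([ 210.53595969, -480.57698603,  251.12289074]), 'tcp_rot': array([-3.14023086e+00, -1.72867262e-04,  4.12811581e-01]), 'contact_force': array([-0.26436542, -0.07092757,  0.92976639]), 'moment': array([ 0.02462795, -0.05286889,  0.00587142]), 'finger_force': 0.0, 'grip_width': 91.45564137539974}
```

View pics/top0.png

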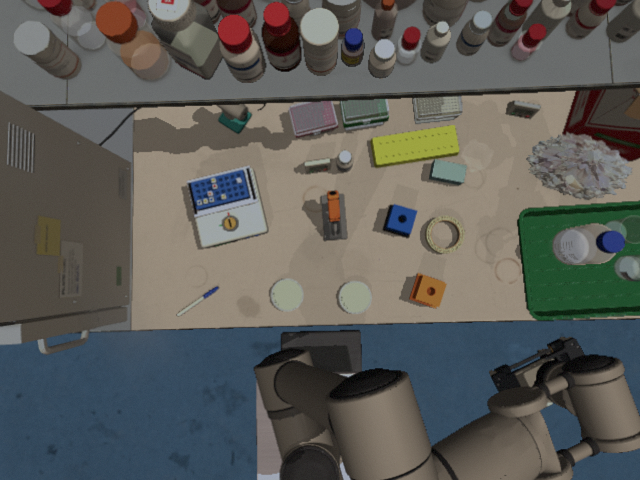

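View pics/scene0.png

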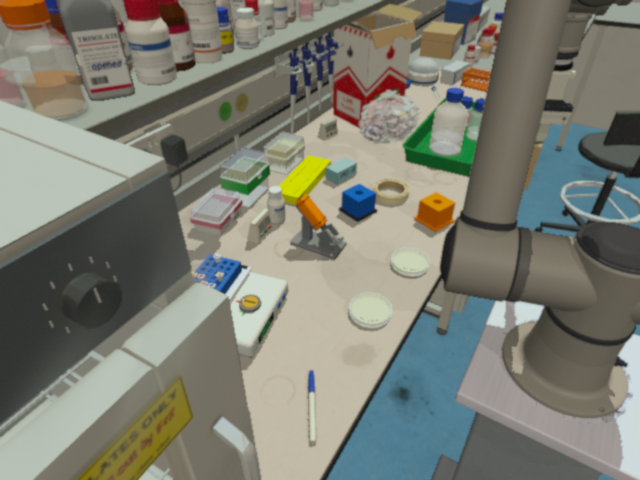

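Top view: up is +x and left is +y. The driver and rest are near (334,215), the blue stand near (401,220), and the screw near (230,223). The orange block is the look-alike. Next I'll enlarge these.

```bash
sed -i 's/^def cap/from scipy.spatial.transform import Rotation as Ro\ndef cap/; s/c=bot.capture(n);/c=bot.capture(n); c["rotation"]=Ro.from_euler("xyz",np.ravel(c["rotation"])).as_matrix() if np.size(c["rotation"])==3 else c["rotation"];/' h.py
python3 - <<'E'
from h import *
for n in('top','scene'): cap(n,n+'1')
a=cv2.imread('pics/top1.png'); b=cv2.imread('pics/scene1.png')
r=lambda i,x,y,w,h,k:cv2.resize(i[y:y+h,x:x+w],None,fx=k,fy=k,interpolation=cv2.INTER_CUBIC)
cv2.imwrite('pics/cA.png',np.hstack([r(a,185,160,90,90,4.4),r(a,310,170,112,84,4.4)[:370].copy() if 0 else cv2.copyMakeBorder(r(a,310,180,90,70,4.4),0,88,0,0,0)]))
cv2.imwrite('pics/cB.png',np.vstack([np.hstack([r(a,370,190,60,60,4.4*60/60)*1,r(b,330,170,60,60,4.4)]),np.hstack([r(b,285,190,66,66,4),r(b,225,280,66,44,4) if 0 else r(b,220,270,66,66,4)])]))
print(cv2.imread('pics/cA.png').shape,cv2.imread('pics/cB.png').shape)
c=load('top1')
print(onz(c,401,220,62),onz(c,230,223,57),onz(c,334,215,100))
E
```

```text
(396, 792, 3) (528, 528, 3)
[ 562.5 -249.8   62. ] [568.9 217.5  57. ] [576.8 -68.5 100. ]
```

View pics/cA.png

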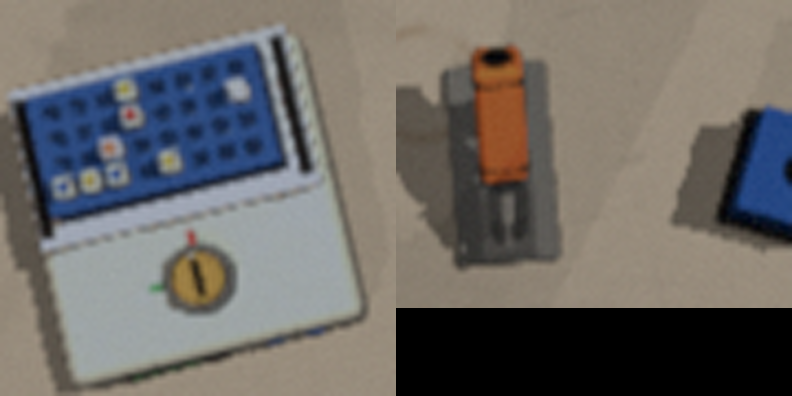

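View pics/cB.png

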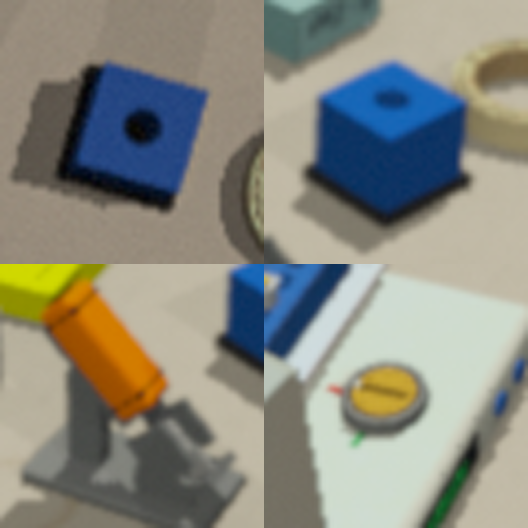

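Readings: the screw is at top (230.2,223.2), with its slot near the red tick. The bore is at top (402.5,218.6) and scene (359.1,192.5). The driver's handle end is at top (333,193). Now I'll convert these to world positions.

```bash
python3 - <<'E'
from h import *
from scipy.optimize import least_squares as ls
t,s=load('top1'),load('scene1')
A=lambda u,v:(u/4.4+185,v/4.4+160); D=lambda u,v:((u-396)/4.4+310,v/4.4+180)
print('bore top',onz(t,402.5,218.6,62),'scene',onz(s,359.1,192.5,62))
S=lambda u,v:((u-264)/4+220,(v-264)/4+270)
print('screw top',onz(t,*A(199,278),57),'scene',onz(s,*S(384,391),57))
w=lambda c,a,b,z:(lambda d:round(float(np.arctan2(d[1],d[0])),3))(onz(c,*b,z)-onz(c,*a,z))
print('slot top',w(t,A(204,296),A(193,261),57),'scene',w(s,S(406,395),S(363,388),57))
print('ticks',w(t,A(199,278),A(191,238),52),w(t,A(199,278),A(157,288),52))
print('shaker edges',w(t,A(283,28),A(10,97),107),w(t,A(365,318),A(75,385),48),w(t,A(365,318),A(320,185),48))
print('base corners',[onz(t,*D(*p),8)[:2].tolist() for p in[(443,72),(549,60),(458,266),(560,258)]])
# triangulate handle end & model
def f(p):
    X,Y,a=p; L=lambda x,z:[X+x*np.cos(a),Y+x*np.sin(a),z]
    r=list(proj(t,L(49,126))-D(497,60))
    r+=list((proj(s,L(-50+97.5*.7071,27+97.5*.7071))-np.array((311.5,211)))*.7)
    for p0,(x,y) in zip([(443,72),(549,60),(458,266),(560,258)],[(65,33),(65,-33),(-65,33),(-65,-33)]):
        r+=list(.5*(proj(t,[X+x*np.cos(a)-y*np.sin(a),Y+x*np.sin(a)+y*np.cos(a),5])-D(*p0)))
    return r
q=ls(f,[560,-68,0]); print(q.x.round(3),q.fun.round(1))
X,Y,a=q.x; print('handle',X+18.9*np.cos(a),Y+18.9*np.sin(a),96)
E
```

```text
bore top [ 566.2 -254.    62. ] scene [ 565.9 -254.7   62. ]
screw top [568.3 216.9  57. ] scene [570.6 216.1  57. ]
slot top 0.293 scene 0.325
ticks 0.19 1.775
shaker edges 1.791 1.769 0.308
base corners [[643.4, -32.7], [649.1, -101.7], [516.9, -38.9], [520.1, -104.6]]
[560. -68.   0.] [ 0.4  7.9  5.3  2.9  0.5  3.3  0.   4.2 -0.6  3.9 -0.5  4.5]
handle 578.9 -68.0 96
```

```bash
sed -i "s/\+c\['cy'\]\]).round(1)/+c['cy']])/" h.py; python3 - <<'E'
from h import *
from scipy.optimize import least_squares as ls
t,s=load('top1'),load('scene1')
D=lambda u,v:((u-396)/4.4+310,v/4.4+180)
def f(p):
    X,Y,a=p; L=lambda x,z:[X+x*np.cos(a),Y+x*np.sin(a),z]
    r=list(proj(t,L(49,126))-D(497,60))
    r+=list((proj(s,L(-50+97.5*.7071,27+97.5*.7071))-np.array((311.5,211)))*.7)
    for p0,(x,y) in zip([(443,72),(549,60),(458,266),(560,258)],[(65,33),(65,-33),(-65,33),(-65,-33)]):
        r+=list(.5*(proj(t,[X+x*np.cos(a)-y*np.sin(a),Y+x*np.sin(a)+y*np.cos(a),5])-D(*p0)))
    return r
q=ls(f,[580,-68,0.02]); print(q.x.round(3),q.fun.round(1))
X,Y,a=q.x; print('handle',X+18.9*np.cos(a),Y+18.9*np.sin(a),96)
E
```

```text
[ 5.81972e+02 -6.98950e+01  4.40000e-02] [ 0.1 -0.5  0.1  0.9  0.2 -0.3 -0.3  0.2  0.2  0.3  0.2  0.3]
handle 600.8538038405983 -69.06487159696107 96
```

Emit:
{"op": "play_rows", "data": {
  "commands": [
    {"x": 0.037, "y": -0.015, "z": 0, "twist": 1.5},
    {"x": 0.074, "y": -0.031, "z": 0, "twist": 3},
    {"x": 0.111, "y": -0.046, "z": 0, "twist": 4.5},
    {"x": 0.148, "y": -0.062, "z": 0, "twist": 6},
    {"x": 0.185, "y": -0.077, "z": 0, "twist": 7.5},
    {"x": 0.222, "y": -0.092, "z": 0, "twist": 9},
    {"x": 0.259, "y": -0.108, "z": 0, "twist": 10.5},
    {"x": 0.296, "y": -0.123, "z": 0, "twist": 12}
  ],
  "jaw": 0
}}

```text
time: 1.0
tool_pos: [433.3, -248.0, 251.7]
tcp_rot: [3.142, 0.0, 0.202]
contact_force: [1.3, 0.1, -0.1]
grip_width: 92.2
finger_force: 0.0
```

```bash
cat >> h.py <<'E'
def go(x,y,z,yaw):
    o=bot.get_obs(); p=o['tool_pos']; R=Ro.from_euler('xyz',o['tcp_rot']).as_matrix()
    d=R.T@(np.array([x,y,z])-p); dy=o['tcp_rot'][2]-yaw; dy=(dy+np.pi)%(2*np.pi)-np.pi
    print('t',round(o['time'],2),'pos',p.round(1),'rpy',o['tcp_rot'].round(4),'F',o['contact_force'].round(1),'w',round(o['grip_width'],1),'q6',o['joint_positions'][5].round(2))
    print('shift mm',d.round(1),'twist',round(float(np.degrees(dy)),2))
E
python3 -c "
from h import *
go(605,-69,150,.044)"
```

```text
t 1.0 pos [ 433.3 -248.   251.7] rpy [3.1416e+00 1.0000e-04 2.0230e-01] F [ 1.3  0.1 -0.1] w 92.2 q6 0.7
shift mm [ 204.2 -140.9  101.7] twist 9.07
```

Emit:
{"op": "play_rows", "data": {
  "commands": [
    {"x": 0.036, "y": -0.025, "z": 0.005, "twist": 1.5},
    {"x": 0.072, "y": -0.05, "z": 0.01, "twist": 3},
    {"x": 0.108, "y": -0.075, "z": 0.02, "twist": 4.5},
    {"x": 0.144, "y": -0.1, "z": 0.03, "twist": 6},
    {"x": 0.18, "y": -0.125, "z": 0.04, "twist": 7.5},
    {"x": 0.204, "y": -0.141, "z": 0.05, "twist": 9.1},
    {"x": 0.204, "y": -0.141, "z": 0.08, "twist": 9.1},
    {"x": 0.204, "y": -0.141, "z": 0.1, "twist": 9.1}
  ]
}}

```text
time: 1.8
tool_pos: [603.6, -68.9, 149.6]
tcp_rot: [-3.141, 0.002, 0.047]
contact_force: [-0.3, -0.1, 0.4]
grip_width: 91.3
finger_force: 0.0
```

```bash
python3 -c "
from h import *
go(605,-69,106,.044)
cap('scene','s2');c=cap('top','t2')
a=cv2.imread('pics/s2.png');b=cv2.imread('pics/t2.png')
r=lambda i,x,y,w,h,k:cv2.resize(i[y:y+h,x:x+w],None,fx=k,fy=k,interpolation=cv2.INTER_CUBIC)
cv2.imwrite('pics/cC.png',np.hstack([r(a,265,150,100,110,4),r(b,290,160,100,110,4)]))
print(proj(c,[605,-69,100]))
"
```

```text
t 1.8 pos [603.6 -68.9 149.6] rpy [-3.1411e+00  1.9000e-03  4.6600e-02] F [-0.3 -0.1  0.4] w 91.3 q6 1.28
shift mm [ 1.5  0.2 43.6] twist 0.15
[333.85886062 204.46228299]
```

View pics/cC.png

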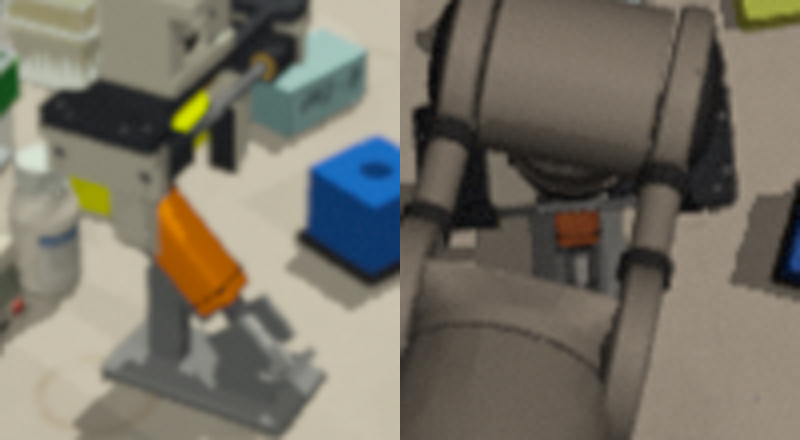

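The fingers straddle the orange handle, at scene crop (200,250). I'll descend and close.

Emit:
{"op": "play_rows", "data": {
  "commands": [
    {"x": 0.0015, "y": 0, "z": 0.015, "twist": 0},
    {"x": 0.0015, "y": 0, "z": 0.03, "twist": 0},
    {"x": 0.0015, "y": 0, "z": 0.04, "twist": 0},
    {"x": 0.0015, "y": 0, "z": 0.0435, "twist": 0},
    {"x": 0.0015, "y": 0, "z": 0.0435, "twist": 0},
    {"x": 0.0015, "y": 0, "z": 0.0435, "twist": 0},
    {"x": 0.0015, "y": 0, "z": 0.0435, "twist": 0},
    {"x": 0.0015, "y": 0, "z": 0.0435, "twist": 0}
  ]
}}

```text
time: 2.7
tool_pos: [605.5, -70.2, 108.9]
tcp_rot: [3.141, -0.001, 0.044]
contact_force: [0.5, 0.5, -0.8]
grip_width: 91.5
finger_force: 0.0
```

Emit:
{"op": "play_rows", "data": {
  "commands": [
    {"x": 0, "y": 0, "z": 0, "twist": 0},
    {"x": 0, "y": 0, "z": 0, "twist": 0},
    {"x": 0, "y": 0, "z": 0, "twist": 0},
    {"x": 0, "y": 0, "z": 0, "twist": 0},
    {"x": 0, "y": 0, "z": 0, "twist": 0},
    {"x": 0, "y": 0, "z": 0, "twist": 0},
    {"x": 0, "y": 0, "z": 0, "twist": 0},
    {"x": 0, "y": 0, "z": 0, "twist": 0}
  ],
  "jaw": 1
}}

```text
time: 3.5
tool_pos: [605.3, -70.1, 108.2]
tcp_rot: [3.142, 0.0, 0.045]
contact_force: [-0.4, -1.2, -0.1]
grip_width: 32.1
finger_force: 0.0
```

Emit:
{"op": "play_rows", "data": {
  "commands": [
    {"x": 0, "y": 0, "z": 0, "twist": 0},
    {"x": 0, "y": 0, "z": 0, "twist": 0},
    {"x": 0, "y": 0, "z": 0, "twist": 0},
    {"x": 0, "y": 0, "z": 0, "twist": 0},
    {"x": 0, "y": 0, "z": -0.015, "twist": 0},
    {"x": 0, "y": 0, "z": -0.04, "twist": 0},
    {"x": 0, "y": 0, "z": -0.08, "twist": 0},
    {"x": 0, "y": 0, "z": -0.12, "twist": 0}
  ]
}}

```text
time: 4.3
tool_pos: [604.7, -70.0, 228.7]
tcp_rot: [-3.141, 0.002, 0.044]
contact_force: [0.8, -1.3, -1.2]
grip_width: 29.6
finger_force: 30.0
```

```bash
python3 -c "
from h import *
go(566,-254,180,.044)
cap('scene','s3');c=cap('top','t3')
a=cv2.imread('pics/s3.png');b=cv2.imread('pics/t3.png')
r=lambda i,x,y,w,h,k:cv2.resize(i[y:y+h,x:x+w],None,fx=k,fy=k,interpolation=cv2.INTER_CUBIC)
cv2.imwrite('pics/cD.png',np.hstack([r(a,265,90,140,160,3.5)]))
s=load('s3');p=bot.get_obs()['tool_pos'];print(proj(s,p-[0,0,6]))
"
```

```text
t 4.3 pos [604.7 -70.  228.7] rpy [-3.141e+00  2.100e-03  4.440e-02] F [ 0.8 -1.3 -1.2] w 29.6 q6 1.29
shift mm [-46.7 182.1  48.7] twist 0.02
[308.58329552 162.92255554]
```

View pics/cD.png

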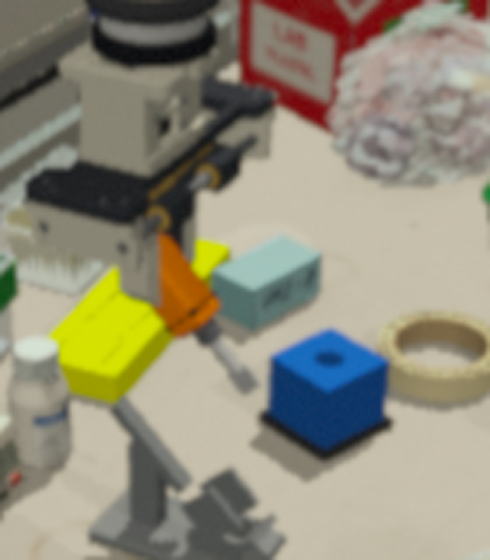

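The driver is held at 45°. The blade (crop (245,382)) has its broad side towards +y, so its width lies in the tilt plane and it can't enter the bore at 45°. I'll swing it upright first by pushing the tip against the fixed stand's +x side, so I need the stand's yaw and a check on the tip position.

```bash
python3 - <<'E'
from h import *
t=load('top1'); s=load('s3')
C=[onz(t,u/4.4+370,v/4.4+190,62)[:2] for u,v in[(103,63),(208,92),(177,193),(75,165)]]
print(C,np.mean(C,0))
for i in range(4):
    d=C[(i+1)%4]-C[i]; print(np.hypot(*d).round(1),np.degrees(np.arctan2(d[1],d[0])).round(1))
p=bot.get_obs()['tool_pos']; G=p-[0,0,6]
E=G+[-73.3,-3.2,-75]; print('edge pred px',proj(s,E),'crop',(proj(s,E)-[265,90])*3.5, 'corner',(proj(s,E+[6.4,0,-6.4])-[265,90])*3.5,(proj(s,E+[-6.4,0,6.4])-[265,90])*3.5)
E
```

```text
[array([ 606. , -231.1]), array([ 585.9, -294.7]), array([ 524.1, -272.9]), array([ 543.2, -211.3])] [ 564.8 -252.5]
66.7 -107.5
65.5 160.6
64.5 72.8
65.8 -17.5
edge pred px [336.89571779 199.35712145] crop [251.63501227 382.74992506] corner [243.01325924 388.08277974] [260.36421662 377.35029132]
```

Emit:
{"op": "play_rows", "data": {
  "commands": [
    {"x": 0.014, "y": 0.045, "z": 0, "twist": 4},
    {"x": 0.028, "y": 0.09, "z": 0, "twist": 8},
    {"x": 0.042, "y": 0.135, "z": 0, "twist": 12},
    {"x": 0.056, "y": 0.18, "z": 0, "twist": 16},
    {"x": 0.07, "y": 0.225, "z": 0, "twist": 20.3},
    {"x": 0.07, "y": 0.225, "z": 0.035, "twist": 20.3},
    {"x": 0.07, "y": 0.225, "z": 0.07, "twist": 20.3},
    {"x": 0.07, "y": 0.225, "z": 0.1, "twist": 20.3}
  ]
}}

```text
time: 5.2
tool_pos: [684.1, -291.9, 124.3]
tcp_rot: [-3.141, 0.004, -0.311]
contact_force: [-0.4, 0.3, -1.6]
grip_width: 30.1
finger_force: 30.0
```

```bash
python3 -c "
from h import *
go(565.5+.952*110,-253.5-.305*110,126,-.31)"
```

```text
t 5.2 pos [ 684.1 -291.9  124.3] rpy [-3.1409  0.0037 -0.3108] F [-0.4  0.3 -1.6] w 30.1 q6 1.38
shift mm [-14.7  -0.4  -1.7] twist -0.04
```

Emit:
{"op": "play_rows", "data": {
  "commands": [
    {"x": -0.008, "y": 0, "z": 0, "twist": 0},
    {"x": -0.014, "y": 0, "z": 0, "twist": 0},
    {"x": -0.02, "y": 0, "z": 0, "twist": 0},
    {"x": -0.026, "y": 0, "z": 0, "twist": 0},
    {"x": -0.032, "y": 0, "z": 0, "twist": 0},
    {"x": -0.038, "y": 0, "z": 0, "twist": 0},
    {"x": -0.044, "y": 0, "z": 0, "twist": 0},
    {"x": -0.05, "y": 0, "z": 0, "twist": 0}
  ]
}}

```text
time: 6.0
tool_pos: [640.5, -277.9, 132.1]
tcp_rot: [3.14, -0.012, -0.31]
contact_force: [6.6, -1.7, 2.4]
grip_width: 29.8
finger_force: 30.0
```

```bash
python3 -c "
from h import *
go(565.5+.952*47.5,-253.5-.305*47.5,124,-.31)
cap('scene','s4')
a=cv2.imread('pics/s4.png')
r=lambda i,x,y,w,h,k:cv2.resize(i[y:y+h,x:x+w],None,fx=k,fy=k,interpolation=cv2.INTER_CUBIC)
cv2.imwrite('pics/cE.png',r(a,310,110,120,120,4))
"
```

```text
t 6.0 pos [ 640.5 -277.9  132.1] rpy [ 3.1397 -0.0117 -0.3097] F [ 6.6 -1.7  2.4] w 29.8 q6 1.36
shift mm [-31.5  -0.4   7.7] twist 0.02
```

View pics/cE.png

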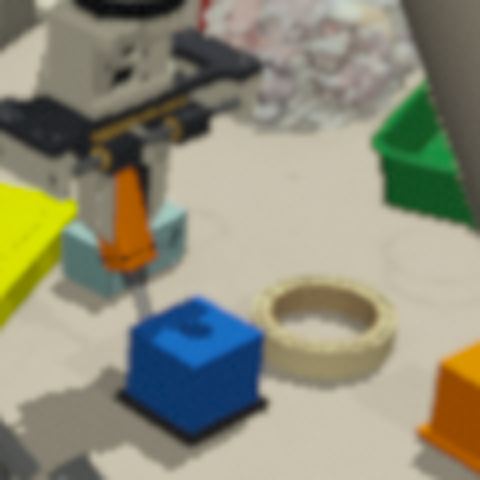

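The push works: the driver is now about 20° from upright. Continuing.

Emit:
{"op": "play_rows", "data": {
  "commands": [
    {"x": -0.005, "y": 0, "z": 0.001, "twist": 0},
    {"x": -0.01, "y": 0, "z": 0.002, "twist": 0},
    {"x": -0.015, "y": 0, "z": 0.003, "twist": 0},
    {"x": -0.019, "y": 0, "z": 0.004, "twist": 0},
    {"x": -0.023, "y": 0, "z": 0.004, "twist": 0},
    {"x": -0.027, "y": 0, "z": 0.004, "twist": 0},
    {"x": -0.03, "y": 0, "z": 0.004, "twist": 0},
    {"x": -0.03, "y": 0, "z": 0.004, "twist": 0}
  ]
}}

```text
time: 6.85
tool_pos: [610.9, -268.4, 126.9]
tcp_rot: [3.14, -0.008, -0.31]
contact_force: [5.2, -1.9, 1.6]
grip_width: 29.9
finger_force: 30.0
```

```bash
python3 -c "
from h import *
go(565.5+.952*47.5,-253.5-.305*47.5,124,-.31)
"
```

```text
t 6.85 pos [ 610.9 -268.4  126.9] rpy [ 3.1402 -0.0075 -0.3098] F [ 5.2 -1.9  1.6] w 29.9 q6 1.35
shift mm [-0.3 -0.3  2.9] twist 0.01
```

Emit:
{"op": "play_rows", "data": {
  "commands": [
    {"x": -0.0025, "y": 0, "z": 0, "twist": 0},
    {"x": -0.004, "y": 0, "z": 0, "twist": 0},
    {"x": -0.004, "y": 0, "z": 0, "twist": 0},
    {"x": 0.006, "y": 0, "z": -0.002, "twist": 0},
    {"x": 0.008, "y": 0, "z": -0.025, "twist": 0},
    {"x": 0.008, "y": 0, "z": -0.05, "twist": 0},
    {"x": 0, "y": 0, "z": -0.075, "twist": 0},
    {"x": -0.008, "y": 0, "z": -0.075, "twist": 0}
  ]
}}

```text
time: 7.65
tool_pos: [602.3, -265.5, 203.3]
tcp_rot: [3.14, -0.006, -0.31]
contact_force: [0.7, -0.7, -0.8]
grip_width: 30.0
finger_force: 30.0
```

```bash
python3 -c "
from h import *
go(565.5,-253.5,190,-.31)
s=cap('scene','s5')
a=cv2.imread('pics/s5.png')
r=lambda i,x,y,w,h,k:cv2.resize(i[y:y+h,x:x+w],None,fx=k,fy=k,interpolation=cv2.INTER_CUBIC)
cv2.imwrite('pics/cF.png',r(a,300,100,100,110,5))
G=bot.get_obs()['tool_pos']-[0,0,6]
for th in (0,3,6):
  th=np.radians(th);n=np.array([.952*np.sin(th),-.305*np.sin(th),np.cos(th)])
  print([((proj(s,G-n*l)-[300,100])*5).round() for l in(105,50)])
"
```

```text
t 7.65 pos [ 602.3 -265.5  203.3] rpy [ 3.1399 -0.0062 -0.3095] F [ 0.7 -0.7 -0.8] w 30.0 q6 1.35
shift mm [-38.8  -0.3  13.1] twist 0.03
[array([250., 393.]), array([254., 303.])]
[array([257., 396.]), array([257., 304.])]
[array([264., 400.]), array([261., 306.])]
```

View pics/cF.png

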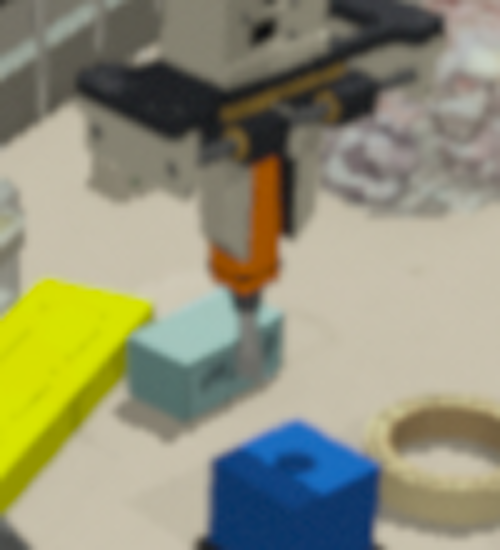

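```bash
python3 -c "
from h import *
s=load('s5');e=np.asarray(s['eye'])
G=np.array([602.3,-265.5,197.3]);nrm=np.array([.305,.952,0])
for u,v in((249,379),(246,291)):
  for off in(-2,0,2):
    r=ray(s,u/5+300,v/5+100);k=((G-e)@nrm+off)/(r@nrm);p=e+r*k
    print(off,p.round(1),'along',((p-G)@[.952,-.305,0]).round(1),'down',(G-p)[2].round(1))
"
```

```text
-2 [ 603.  -267.8   96.1] along 1.4 down 101.2
0 [ 601.7 -265.3   97.8] along -0.6 down 99.5
2 [ 600.4 -262.8   99.5] along -2.6 down 97.8
-2 [ 607.8 -269.4  147.6] along 6.4 down 49.7
0 [ 606.5 -266.8  149.2] along 4.4 down 48.1
2 [ 605.2 -264.3  150.7] along 2.4 down 46.6
```

The driver hangs about 5° off upright, with its tip at crop (249,379) almost under the grip point. I'll move over the bore and feel my way in.

Emit:
{"op": "play_rows", "data": {
  "commands": [
    {"x": -0.02, "y": 0.0005, "z": 0, "twist": 0},
    {"x": -0.037, "y": 0.001, "z": 0.01, "twist": 0},
    {"x": -0.037, "y": 0.001, "z": 0.023, "twist": 0},
    {"x": -0.037, "y": 0.001, "z": 0.03, "twist": 0},
    {"x": -0.037, "y": 0.001, "z": 0.035, "twist": 0},
    {"x": -0.037, "y": 0.001, "z": 0.04, "twist": 0},
    {"x": -0.037, "y": 0.001, "z": 0.045, "twist": 0},
    {"x": -0.037, "y": 0.001, "z": 0.05, "twist": 0}
  ]
}}

```text
time: 8.5
tool_pos: [566.2, -254.7, 148.6]
tcp_rot: [3.142, -0.0, -0.31]
contact_force: [0.7, -0.8, -0.5]
grip_width: 29.8
finger_force: 30.0
```

```bash
python3 -c "
from h import *
go(565.5,-253.5,118,-.31)
print(bot.get_obs()['moment'])
"
```

```text
t 8.5 pos [ 566.2 -254.7  148.6] rpy [ 3.1415e+00 -2.0000e-04 -3.0970e-01] F [ 0.7 -0.8 -0.5] w 29.8 q6 1.33
shift mm [-1.  -1.  30.6] twist 0.02
[ 0.03106016 -0.07176548  0.01764324]
```

No contact force with the edge about 17 mm below the mouth, so it is in the bore. Continuing down.

Emit:
{"op": "play_rows", "data": {
  "commands": [
    {"x": 0, "y": 0, "z": 0.005, "twist": 0},
    {"x": 0, "y": 0, "z": 0.01, "twist": 0},
    {"x": 0, "y": 0, "z": 0.015, "twist": 0},
    {"x": 0, "y": 0, "z": 0.018, "twist": 0},
    {"x": 0, "y": 0, "z": 0.021, "twist": 0},
    {"x": 0, "y": 0, "z": 0.024, "twist": 0},
    {"x": 0, "y": 0, "z": 0.026, "twist": 0},
    {"x": 0, "y": 0, "z": 0.026, "twist": 0}
  ]
}}

```text
time: 9.3
tool_pos: [565.5, -254.6, 124.1]
tcp_rot: [3.141, 0.0, -0.31]
contact_force: [-3.2, 2.2, 4.1]
grip_width: 30.0
finger_force: 30.0
```

Emit:
{"op": "play_rows", "data": {
  "commands": [
    {"x": -0.002, "y": -0.001, "z": 0, "twist": 0},
    {"x": -0.003, "y": -0.001, "z": 0.001, "twist": 0},
    {"x": -0.003, "y": -0.001, "z": 0.002, "twist": 0},
    {"x": -0.003, "y": -0.001, "z": 0.003, "twist": 0},
    {"x": -0.003, "y": -0.001, "z": 0.004, "twist": 0},
    {"x": -0.003, "y": -0.001, "z": 0.005, "twist": 0},
    {"x": -0.003, "y": -0.001, "z": 0.006, "twist": 0},
    {"x": -0.003, "y": -0.001, "z": 0.006, "twist": 0}
  ]
}}

```text
time: 10.1
tool_pos: [564.3, -253.8, 119.6]
tcp_rot: [3.14, -0.005, -0.31]
contact_force: [-0.8, -1.6, 12.6]
grip_width: 29.8
finger_force: 30.0
```

Emit:
{"op": "play_rows", "data": {
  "commands": [
    {"x": 0, "y": 0, "z": 0, "twist": 0},
    {"x": 0, "y": 0, "z": 0, "twist": 0},
    {"x": 0, "y": 0, "z": 0, "twist": 0},
    {"x": 0, "y": 0, "z": 0, "twist": 0},
    {"x": 0, "y": 0, "z": 0, "twist": 0},
    {"x": 0, "y": 0, "z": 0, "twist": 0},
    {"x": 0, "y": 0, "z": 0, "twist": 0},
    {"x": 0, "y": 0, "z": 0, "twist": 0}
  ],
  "jaw": 0
}}

```text
time: 10.9
tool_pos: [563.3, -252.8, 117.2]
tcp_rot: [3.142, -0.0, -0.31]
contact_force: [-0.6, 0.7, -0.2]
grip_width: 88.5
finger_force: 0.0
```

Emit:
{"op": "play_rows", "data": {
  "commands": [
    {"x": 0, "y": 0, "z": -0.02, "twist": 0},
    {"x": 0, "y": 0, "z": -0.05, "twist": 0},
    {"x": 0, "y": 0, "z": -0.09, "twist": 0},
    {"x": 0, "y": 0, "z": -0.13, "twist": 0},
    {"x": 0, "y": 0, "z": -0.13, "twist": 0},
    {"x": 0, "y": 0, "z": -0.13, "twist": 0},
    {"x": 0, "y": 0, "z": -0.13, "twist": 0},
    {"x": 0, "y": 0, "z": -0.13, "twist": 0}
  ]
}}

```text
time: 11.7
tool_pos: [562.7, -252.5, 245.6]
tcp_rot: [-3.141, 0.003, -0.31]
contact_force: [-0.1, -0.4, 0.2]
grip_width: 91.7
finger_force: 0.0
```

```bash
python3 -c "
from h import *
go(565.5,-253.5,110.5,-.31)
s=cap('scene','s6')
a=cv2.imread('pics/s6.png')
t=cap('top','t6');b=cv2.imread('pics/t6.png')
r=lambda i,x,y,w,h,k:cv2.resize(i[y:y+h,x:x+w],None,fx=k,fy=k,interpolation=cv2.INTER_CUBIC)
cv2.imwrite('pics/cG.png',np.hstack([r(a,310,110,80,110,5),r(b,360,170,80,110,5)]))
for z in(62,147): print(z,(proj(s,[565.9,-254.7,z])-[310,110])*5)
"
```

```text
t 11.7 pos [ 562.7 -252.5  245.6] rpy [-3.141e+00  2.900e-03 -3.098e-01] F [-0.1 -0.4  0.2] w 91.7 q6 1.33
shift mm [  3.3   0.2 135.1] twist 0.01
62 [245.45957851 412.50624604]
147 [253.62273845 274.00972112]
```

View pics/cG.png

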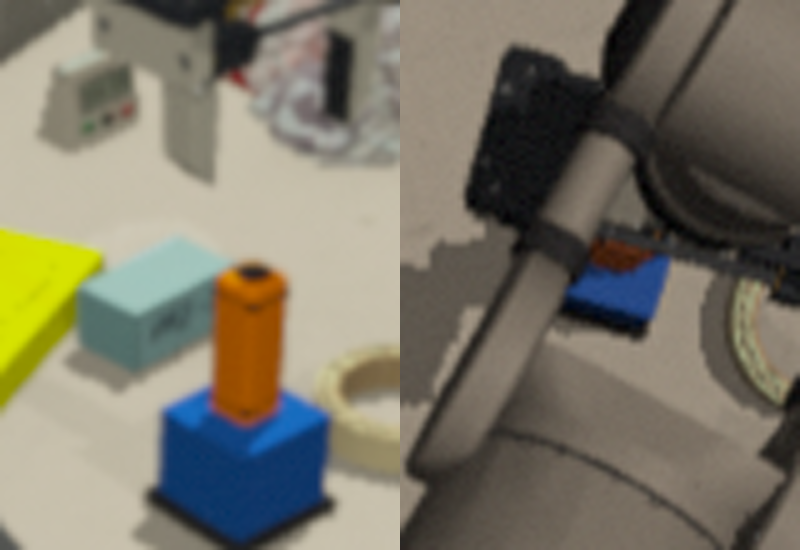

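The driver stands upright in the blue stand (handle end at crop (253,274), where predicted) with the gripper clear above. Now I'll take it from above.

Emit:
{"op": "play_rows", "data": {
  "commands": [
    {"x": 0.003, "y": 0.001, "z": 0.035, "twist": 0},
    {"x": 0.003, "y": 0.001, "z": 0.07, "twist": 0},
    {"x": 0.003, "y": 0.001, "z": 0.1, "twist": 0},
    {"x": 0.003, "y": 0.001, "z": 0.12, "twist": 0},
    {"x": 0.003, "y": 0.001, "z": 0.131, "twist": 0},
    {"x": 0.003, "y": 0.001, "z": 0.131, "twist": 0},
    {"x": 0.003, "y": 0.001, "z": 0.131, "twist": 0},
    {"x": 0.003, "y": 0.001, "z": 0.131, "twist": 0}
  ]
}}

```text
time: 12.6
tool_pos: [566.6, -255.1, 117.7]
tcp_rot: [3.141, -0.003, -0.31]
contact_force: [-0.6, -0.5, 0.5]
grip_width: 91.9
finger_force: 0.0
```

Emit:
{"op": "play_rows", "data": {
  "commands": [
    {"x": 0, "y": 0, "z": 0, "twist": 0},
    {"x": 0, "y": 0, "z": 0, "twist": 0},
    {"x": 0, "y": 0, "z": 0, "twist": 0},
    {"x": 0, "y": 0, "z": 0, "twist": 0},
    {"x": 0, "y": 0, "z": 0, "twist": 0},
    {"x": 0, "y": 0, "z": 0, "twist": 0},
    {"x": 0, "y": 0, "z": 0, "twist": 0},
    {"x": 0, "y": 0, "z": 0, "twist": 0}
  ],
  "jaw": 1
}}

```text
time: 13.4
tool_pos: [565.8, -254.7, 116.2]
tcp_rot: [3.142, -0.0, -0.31]
contact_force: [0.5, 0.7, 0.6]
grip_width: 32.8
finger_force: 0.0
```

Emit:
{"op": "play_rows", "data": {
  "commands": [
    {"x": 0, "y": 0, "z": 0, "twist": 0},
    {"x": 0, "y": 0, "z": 0, "twist": 0},
    {"x": 0, "y": 0, "z": 0, "twist": 0},
    {"x": 0, "y": 0, "z": 0, "twist": 0},
    {"x": 0, "y": 0, "z": 0, "twist": 0},
    {"x": 0, "y": 0, "z": 0, "twist": 0},
    {"x": 0, "y": 0, "z": 0, "twist": 0},
    {"x": 0, "y": 0, "z": 0, "twist": 0}
  ]
}}

```text
time: 14.2
tool_pos: [565.8, -254.6, 116.2]
tcp_rot: [3.142, 0.0, -0.31]
contact_force: [-0.2, 0.8, -0.7]
grip_width: 30.1
finger_force: 29.8
```

```bash
python3 -c "
from h import *
go(565.9,-254.7,260,-.31)
"
```

```text
t 14.2 pos [ 565.8 -254.6  116.2] rpy [ 3.1416  0.     -0.3097] F [-0.2  0.8 -0.7] w 30.1 q6 1.33
shift mm [ 1.000e-01  1.000e-01 -1.438e+02] twist 0.02
```

Emit:
{"op": "play_rows", "data": {
  "commands": [
    {"x": 0, "y": 0, "z": -0.03, "twist": 0},
    {"x": 0, "y": 0, "z": -0.075, "twist": 0},
    {"x": 0, "y": 0, "z": -0.12, "twist": 0},
    {"x": -0.0135, "y": -0.043, "z": -0.12, "twist": -3.5},
    {"x": -0.027, "y": -0.086, "z": -0.12, "twist": -7},
    {"x": -0.0405, "y": -0.129, "z": -0.12, "twist": -10.5},
    {"x": -0.054, "y": -0.172, "z": -0.12, "twist": -14},
    {"x": -0.0675, "y": -0.215, "z": -0.12, "twist": -17.5}
  ]
}}

```text
time: 15.0
tool_pos: [566.6, -27.6, 236.2]
tcp_rot: [3.142, 0.0, -0.002]
contact_force: [0.5, -0.1, -1.2]
grip_width: 29.8
finger_force: 30.0
```

```bash
python3 -c "
from h import *
go(569.4,216.5,190,.305)
"
```

```text
t 15.0 pos [566.6 -27.6 236.2] rpy [ 3.1415e+00  3.0000e-04 -2.1000e-03] F [ 0.5 -0.1 -1.2] w 29.8 q6 1.39
shift mm [   2.3 -244.1   46.1] twist -17.6
```

Emit:
{"op": "play_rows", "data": {
  "commands": [
    {"x": 0, "y": -0.044, "z": 0, "twist": -3.5},
    {"x": 0.001, "y": -0.088, "z": 0, "twist": -7},
    {"x": 0.001, "y": -0.132, "z": 0, "twist": -10.5},
    {"x": 0.002, "y": -0.176, "z": 0, "twist": -14},
    {"x": 0.002, "y": -0.216, "z": 0, "twist": -17.6},
    {"x": 0.002, "y": -0.244, "z": 0.01, "twist": -17.6},
    {"x": 0.002, "y": -0.244, "z": 0.035, "twist": -17.6},
    {"x": 0.002, "y": -0.244, "z": 0.046, "twist": -17.6}
  ]
}}

```text
time: 15.8
tool_pos: [568.8, 215.4, 187.8]
tcp_rot: [3.142, 0.004, 0.305]
contact_force: [-0.6, -0.6, -2.1]
grip_width: 29.8
finger_force: 30.0
```

Emit:
{"op": "play_rows", "data": {
  "commands": [
    {"x": 0, "y": 0, "z": 0, "twist": 0},
    {"x": 0, "y": 0, "z": 0, "twist": 0},
    {"x": 0, "y": 0, "z": 0, "twist": 0},
    {"x": 0, "y": 0, "z": 0, "twist": 0},
    {"x": 0, "y": 0, "z": 0, "twist": 0},
    {"x": 0, "y": 0, "z": 0, "twist": 0},
    {"x": 0, "y": 0, "z": 0, "twist": 0},
    {"x": 0, "y": 0, "z": 0, "twist": 0}
  ]
}}

```text
time: 16.6
tool_pos: [570.1, 214.7, 190.2]
tcp_rot: [3.142, -0.0, 0.303]
contact_force: [-0.2, -0.8, -1.6]
grip_width: 30.0
finger_force: 30.0
```

```bash
python3 -c "
from h import *
go(569.4,216.5,169,.305)
s=cap('scene','s7')
a=cv2.imread('pics/s7.png')
t=cap('top','t7');b=cv2.imread('pics/t7.png')
r=lambda i,x,y,w,h,k:cv2.resize(i[y:y+h,x:x+w],None,fx=k,fy=k,interpolation=cv2.INTER_CUBIC)
cv2.imwrite('pics/cH.png',np.hstack([r(a,222,250,60,70,8)]))
G=bot.get_obs()['tool_pos']-[0,0,6]
x=np.array([np.cos(.305),np.sin(.305),0])
for d in(0,9,-9): print('edge',(proj(s,G-[0,0,103.2]+d*x)-[222,250])*8)
print('screw',(proj(s,[569.4,216.5,57])-[222,250])*8,'s0 read',(np.array([(384-264)/4+220,(391-264)/4+270])-[222,250])*8)
"
```

```text
t 16.6 pos [570.1 214.7 190.2] rpy [ 3.1415e+00 -1.0000e-04  3.0290e-01] F [-0.2 -0.8 -1.6] w 30.0 q6 1.5
shift mm [-0.2 -1.9 21.2] twist -0.12
edge [219.90199864 344.24845638]
edge [185.94358261 338.29812621]
edge [253.97029274 350.22210504]
screw [226.80490999 416.92895381] s0 read [224. 414.]
```

View pics/cH.png

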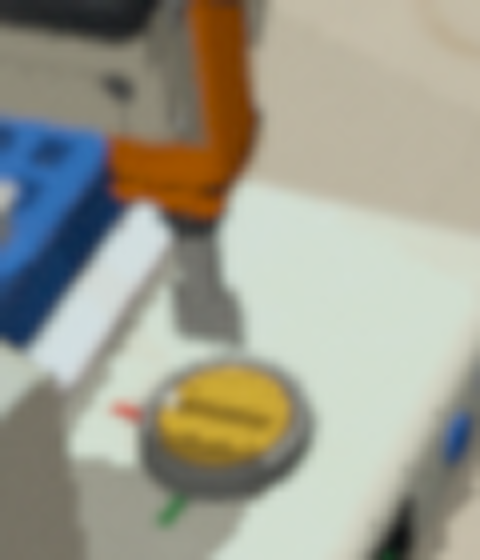

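The blade edge spans crop (175,334)–(242,345) and the slot (183,402)–(270,420). I'll work out the offset between them.

```bash
python3 -c "
from h import *
s=load('s7');P=lambda u,v,z:onz(s,u/8+222,v/8+250,z)
a,b=P(242,345,81),P(175,334,81); c,d=P(270,420,57),P(183,402,57)
f=lambda p,q:np.arctan2((q-p)[1],(q-p)[0]).round(3)
print('blade',(a+b)/2,f(a,b),np.hypot(*(b-a)[:2]),'slot',(c+d)/2,f(c,d),np.hypot(*(d-c)[:2]))
q=(c+d)/2-(a+b)/2;print('shift world',q, 'tool',q[0]*np.cos(.303)+q[1]*np.sin(.303),q[0]*np.sin(.303)-q[1]*np.cos(.303))
print('scr top',onz(load('top1'),*(199/4.4+185,278/4.4+160),57), bot.get_obs()['moment'])
"
```

```text
blade [573.6  214.85  81.  ] 0.316 17.677386684688393 slot [570.8 214.9  57. ] 0.274 23.68121618498516
shift world [ -2.8    0.05 -24.  ] tool -2.657528522209141 -0.8831999511125888
scr top [568.3 216.9  57. ] [-0.06508002  0.03600128  0.0221463 ]
```

Emit:
{"op": "play_rows", "data": {
  "commands": [
    {"x": -0.0027, "y": -0.001, "z": 0.01, "twist": 0},
    {"x": -0.0027, "y": -0.001, "z": 0.018, "twist": 0},
    {"x": -0.0027, "y": -0.001, "z": 0.021, "twist": 0},
    {"x": -0.0027, "y": -0.001, "z": 0.023, "twist": 0},
    {"x": -0.0027, "y": -0.001, "z": 0.025, "twist": 0},
    {"x": -0.0027, "y": -0.001, "z": 0.0265, "twist": 0},
    {"x": -0.0027, "y": -0.001, "z": 0.028, "twist": 0},
    {"x": -0.0027, "y": -0.001, "z": 0.028, "twist": 0}
  ]
}}

```text
time: 17.5
tool_pos: [567.3, 214.8, 162.1]
tcp_rot: [3.142, 0.0, 0.303]
contact_force: [1.2, -0.2, -1.0]
grip_width: 29.8
finger_force: 30.0
```

Emit:
{"op": "play_rows", "data": {
  "commands": [
    {"x": 0, "y": 0, "z": 0.0005, "twist": 0},
    {"x": 0, "y": 0, "z": 0.001, "twist": 0},
    {"x": 0, "y": 0, "z": 0.0015, "twist": 0},
    {"x": 0, "y": 0, "z": 0.002, "twist": 0},
    {"x": 0, "y": 0, "z": 0.002, "twist": 0},
    {"x": 0, "y": 0, "z": 0.002, "twist": 0},
    {"x": 0, "y": 0, "z": 0.002, "twist": 0},
    {"x": 0, "y": 0, "z": 0.002, "twist": 0}
  ]
}}

```text
time: 18.3
tool_pos: [567.3, 214.8, 160.2]
tcp_rot: [3.142, -0.0, 0.303]
contact_force: [0.3, -0.1, -1.4]
grip_width: 30.1
finger_force: 30.0
```

```bash
python3 -c "
from h import *
go(569.4,216.5,159.5,.305); print(bot.get_obs()['moment'])
"
```

```text
t 18.3 pos [567.3 214.8 160.2] rpy [ 3.1415e+00 -1.0000e-04  3.0280e-01] F [ 0.3 -0.1 -1.4] w 30.1 q6 1.5
shift mm [ 2.5 -1.   0.7] twist -0.12
[ 0.03456421 -0.00914196 -0.03215673]
```

Seated about 6 mm deep without contact force. Now I'll turn anticlockwise (negative twist).

Emit:
{"op": "play_rows", "data": {
  "commands": [
    {"x": 0, "y": 0, "z": 0, "twist": -3},
    {"x": 0, "y": 0, "z": 0, "twist": -6},
    {"x": 0, "y": 0, "z": 0, "twist": -9},
    {"x": 0, "y": 0, "z": 0, "twist": -12},
    {"x": 0, "y": 0, "z": 0, "twist": -15},
    {"x": 0, "y": 0, "z": 0, "twist": -18},
    {"x": 0, "y": 0, "z": 0, "twist": -20},
    {"x": 0, "y": 0, "z": 0, "twist": -20}
  ]
}}

```text
time: 19.1
tool_pos: [567.5, 214.5, 160.2]
tcp_rot: [3.141, 0.0, 0.652]
contact_force: [0.4, -2.0, -1.8]
grip_width: 29.9
finger_force: 30.0
```

```bash
python3 -c "
from h import *
go(569.4,216.5,159.5,.305); print(bot.get_obs()['moment'])
"
```

```text
t 19.1 pos [567.5 214.5 160.2] rpy [3.1407 0.     0.6521] F [ 0.4 -2.  -1.8] w 29.9 q6 1.15
shift mm [ 2.7 -0.5  0.7] twist 19.89
[-0.48114342 -0.23301404 -0.10005056]
```

Emit:
{"op": "play_rows", "data": {
  "commands": [
    {"x": 0, "y": 0, "z": 0, "twist": -4},
    {"x": 0, "y": 0, "z": 0, "twist": -8},
    {"x": 0, "y": 0, "z": 0, "twist": -12},
    {"x": 0, "y": 0, "z": 0, "twist": -16},
    {"x": 0, "y": 0, "z": 0, "twist": -20},
    {"x": 0, "y": 0, "z": 0, "twist": -24},
    {"x": 0, "y": 0, "z": 0, "twist": -28},
    {"x": 0, "y": 0, "z": 0, "twist": -30}
  ]
}}

```text
time: 19.9
tool_pos: [568.8, 213.5, 160.3]
tcp_rot: [3.138, 0.001, 1.176]
contact_force: [5.1, -4.6, -5.3]
grip_width: 30.2
finger_force: 30.0
```

```bash
python3 -c "
from h import *
go(569.4,216.5,159.5,1.75); print(bot.get_obs()['moment'])
"
```

```text
t 19.9 pos [568.8 213.5 160.3] rpy [3.1377e+00 7.0000e-04 1.1765e+00] F [ 5.1 -4.6 -5.3] w 30.2 q6 0.63
shift mm [ 3.  -0.6  0.8] twist -32.86
[-1.31712344 -1.26968849 -0.06274011]
```

Emit:
{"op": "play_rows", "data": {
  "commands": [
    {"x": 0, "y": 0.0005, "z": 0, "twist": 0},
    {"x": -0.0005, "y": 0.001, "z": 0, "twist": -1},
    {"x": -0.0005, "y": 0.0015, "z": 0, "twist": -3},
    {"x": -0.001, "y": 0.002, "z": 0, "twist": -5},
    {"x": -0.001, "y": 0.002, "z": 0, "twist": -7},
    {"x": -0.001, "y": 0.002, "z": 0, "twist": -9},
    {"x": -0.001, "y": 0.002, "z": 0, "twist": -10},
    {"x": -0.001, "y": 0.002, "z": 0, "twist": -10}
  ]
}}

```text
time: 20.7
tool_pos: [569.6, 212.9, 160.3]
tcp_rot: [3.14, -0.0, 1.35]
contact_force: [4.2, -2.8, -3.7]
grip_width: 29.8
finger_force: 30.0
```

```bash
python3 -c "
from h import *
go(569.4,213,159.5,1.75); print(bot.get_obs()['moment'])
"
```

```text
t 20.7 pos [569.6 212.9 160.3] rpy [ 3.1396e+00 -1.0000e-04  1.3497e+00] F [ 4.2 -2.8 -3.7] w 29.8 q6 0.45
shift mm [ 0.1 -0.2  0.8] twist -22.94
[-0.70016469 -1.31005118 -0.14596281]
```

Emit:
{"op": "play_rows", "data": {
  "commands": [
    {"x": 0, "y": 0.0005, "z": 0, "twist": -2},
    {"x": -0.0005, "y": 0.001, "z": 0, "twist": -5},
    {"x": -0.0005, "y": 0.001, "z": 0, "twist": -8},
    {"x": -0.0005, "y": 0.0015, "z": 0, "twist": -11},
    {"x": -0.0005, "y": 0.0015, "z": 0, "twist": -14},
    {"x": -0.0005, "y": 0.0015, "z": 0, "twist": -17},
    {"x": -0.0005, "y": 0.0015, "z": 0, "twist": -20},
    {"x": -0.0005, "y": 0.0015, "z": 0, "twist": -20}
  ]
}}

```text
time: 21.5
tool_pos: [571.0, 212.6, 160.3]
tcp_rot: [3.139, -0.0, 1.7]
contact_force: [5.1, -1.2, -4.6]
grip_width: 29.8
finger_force: 30.0
```

```bash
python3 -c "
from h import *
go(569.4,213,159.5,1.85); print(bot.get_obs()['moment'])
"
```

```text
t 21.5 pos [571.  212.6 160.3] rpy [ 3.1392e+00 -3.0000e-04  1.6997e+00] F [ 5.1 -1.2 -4.6] w 29.8 q6 0.1
shift mm [ 0.6 -1.5  0.8] twist -8.61
[-0.30663634 -1.38141665 -0.16091307]
```

Emit:
{"op": "play_rows", "data": {
  "commands": [
    {"x": 0, "y": 0.0005, "z": 0, "twist": -1.5},
    {"x": 0, "y": 0.001, "z": 0, "twist": -3},
    {"x": 0, "y": 0.001, "z": 0, "twist": -4.5},
    {"x": 0, "y": 0.001, "z": 0, "twist": -6},
    {"x": 0, "y": 0.001, "z": 0, "twist": -7.5},
    {"x": 0, "y": 0.001, "z": 0, "twist": -9},
    {"x": 0, "y": 0.001, "z": 0, "twist": -9},
    {"x": 0, "y": 0.001, "z": 0, "twist": -9}
  ]
}}

```text
time: 22.3
tool_pos: [571.7, 212.6, 160.3]
tcp_rot: [3.14, -0.0, 1.857]
contact_force: [6.4, 0.7, -5.3]
grip_width: 30.0
finger_force: 30.0
```

```bash
python3 -c "
from h import *
go(569.4,213,159.5,1.9); print(bot.get_obs()['moment'])
"
```

```text
t 22.3 pos [571.7 212.6 160.3] rpy [ 3.1399 -0.      1.8571] F [ 6.4  0.7 -5.3] w 30.0 q6 -0.06
shift mm [ 1.  -2.1  0.8] twist -2.46
[-0.0577192  -1.62618862 -0.04786278]
```

Emit:
{"op": "play_rows", "data": {
  "commands": [
    {"x": 0, "y": 0, "z": 0, "twist": -1},
    {"x": 0, "y": 0, "z": 0, "twist": -2},
    {"x": 0, "y": 0, "z": 0, "twist": -3},
    {"x": 0, "y": 0, "z": 0, "twist": -4},
    {"x": 0, "y": 0, "z": 0, "twist": -5},
    {"x": 0, "y": 0, "z": 0, "twist": -6},
    {"x": 0, "y": 0, "z": 0, "twist": -6},
    {"x": 0, "y": 0, "z": 0, "twist": -6}
  ]
}}

```text
time: 23.1
tool_pos: [572.0, 212.8, 160.4]
tcp_rot: [3.139, 0.0, 1.962]
contact_force: [5.7, -0.0, -5.1]
grip_width: 30.0
finger_force: 30.0
```

```bash
python3 -c "
from h import *
go(569.4,213,159.5,1.9); print(bot.get_obs()['moment'])
"
```

```text
t 23.1 pos [572.  212.8 160.4] rpy [3.1391e+00 2.0000e-04 1.9617e+00] F [ 5.7 -0.  -5.1] w 30.0 q6 -0.16
shift mm [ 1.2 -2.3  0.9] twist 3.54
[ 0.04424407 -1.88345412 -0.11067878]
```

```bash
python3 - <<'E'
from h import *
n=cap('scene','s8'); o=load('s7')
for R in(13,15):
  for nm,c in(('old',o),('new',n)):
    im=np.asarray(c['pixels']).astype(np.float32); row=[]
    for a in np.arange(0,2.5,.1):
        u,v=proj(c,[570.8+R*np.cos(a),214.9+R*np.sin(a),57]); row.append(int(cv2.getRectSubPix(im[:,:,2].copy(),(1,1),(float(u),float(v)))[0,0]))
    print(R,nm,row)
E
```

```text
13 old [50, 54, 64, 69, 64, 58, 56, 52, 50, 47, 45, 42, 40, 38, 37, 37, 38, 38, 37, 35, 36, 37, 37, 39, 41]
13 new [56, 54, 54, 54, 54, 55, 55, 56, 56, 57, 54, 49, 49, 55, 64, 75, 74, 65, 55, 45, 48, 50, 53, 55, 57]
15 old [79, 101, 111, 114, 98, 78, 64, 54, 51, 48, 44, 41, 39, 38, 38, 37, 39, 42, 43, 43, 43, 43, 42, 46, 48]
15 new [61, 58, 60, 57, 56, 55, 57, 57, 56, 53, 51, 50, 49, 53, 69, 87, 97, 82, 62, 50, 48, 51, 57, 67, 70]
```

The mark has gone from about 0.27 to about 1.6 rad, with the stop expected near 1.71. I'll turn a bit more and compare.

Emit:
{"op": "play_rows", "data": {
  "commands": [
    {"x": 0, "y": 0, "z": 0, "twist": -1},
    {"x": 0, "y": 0, "z": 0, "twist": -2},
    {"x": 0, "y": 0, "z": 0, "twist": -3},
    {"x": 0, "y": 0, "z": 0, "twist": -4},
    {"x": 0, "y": 0, "z": 0, "twist": -5},
    {"x": 0, "y": 0, "z": 0, "twist": -6},
    {"x": 0, "y": 0, "z": 0, "twist": -6},
    {"x": 0, "y": 0, "z": 0, "twist": -6}
  ]
}}

```text
time: 23.95
tool_pos: [572.2, 212.9, 160.3]
tcp_rot: [3.138, 0.0, 2.066]
contact_force: [6.9, 0.4, -6.0]
grip_width: 30.2
finger_force: 30.0
```

```bash
cat > mk.py <<'E'
from h import *
import sys
n=cap('scene',sys.argv[1])
go(569.4,213,159.5,1.9); print(bot.get_obs()['moment'])
s0=load('s7')
A=np.arange(-.2,2.4,.02)
for c in(s0,n):
    im=np.asarray(c['pixels']).astype(np.float32)[:,:,2].copy(); row=np.zeros(len(A))
    for R in(13.5,14.5,15.5):
        for i,a in enumerate(A):
            u,v=proj(c,[570.8+R*np.cos(a),214.9+R*np.sin(a),57]); row[i]+=cv2.getRectSubPix(im,(1,1),(float(u),float(v)))[0,0]
    m=(A<.8) if c is s0 else (A>1.2)&(A<2.1)
    w=np.clip(row-np.median(row[m])-0.3*(row[m].max()-np.median(row[m])),0,None)*m; print('mark',(w@A/w.sum()).round(3),row[m].max(),np.median(row[m]))
E
python3 mk.py s9
```

```text
t 24.0 pos [572.2 212.9 160.3] rpy [3.1385e+00 2.0000e-04 2.0655e+00] F [ 7.5 -0.  -6.5] w 30.1 q6 -0.26
shift mm [ 1.5 -2.4  0.8] twist 9.48
[ 0.21091533 -2.03261694 -0.51948656]
mark 0.252 311.63204193115234 211.7648162841797
mark 1.602 280.04808044433594 177.2145881652832
```

```bash
python3 - <<'E'
from h import *
s=load('s7');c=np.array([570.8,214.9])
for n,(u,v) in dict(red=(125,411),green=(173,508),mark=(171,400)).items():
  for z in(48,57):
    d=onz(s,u/8+222,v/8+250,z)[:2]-c; print(n,z,np.arctan2(d[1],d[0]).round(3),np.hypot(*d).round(1))
for f in('s7','s9'):
    s=load(f);im=np.asarray(s['pixels']).astype(int)
    g=(im[:,:,1]-np.maximum(im[:,:,0],im[:,:,2])>25); ys,xs=np.nonzero(g[300:325,235:255]); 
    r=(im[:,:,0]-np.maximum(im[:,:,1],im[:,:,2])>50); yr,xr=np.nonzero(r[290:312,230:243])
    for nm,x,y in(('g',xs+235,ys+300),('r',xr+230,yr+290)):
        if len(x): d=onz(s,x.mean(),y.mean(),48)[:2]-c; print(f,nm,len(x),np.arctan2(d[1],d[0]).round(3),np.hypot(*d).round(1))
E
```

```text
red 48 0.238 29.2
red 57 0.54 25.7
green 48 1.686 27.0
green 57 1.841 34.0
mark 48 -0.106 20.8
mark 57 0.282 15.1
s7 g 7 1.634 27.1
s7 r 2 0.209 29.9
s9 g 7 1.634 27.1
s9 r 2 0.209 29.9
```

Emit:
{"op": "play_rows", "data": {
  "commands": [
    {"x": 0, "y": 0, "z": 0, "twist": -1},
    {"x": 0, "y": 0, "z": 0, "twist": -2},
    {"x": 0, "y": 0, "z": 0, "twist": -3},
    {"x": 0, "y": 0, "z": 0, "twist": -3},
    {"x": 0, "y": 0, "z": 0, "twist": -3},
    {"x": 0, "y": 0, "z": 0, "twist": -3},
    {"x": 0, "y": 0, "z": 0, "twist": -3},
    {"x": 0, "y": 0, "z": 0, "twist": -3}
  ]
}}

```text
time: 24.8
tool_pos: [572.2, 213.3, 160.3]
tcp_rot: [3.138, -0.0, 2.118]
contact_force: [7.5, 2.4, -6.2]
grip_width: 29.5
finger_force: 30.0
```

```bash
python3 mk.py s10
```

```text
t 24.85 pos [572.2 213.3 160.4] rpy [ 3.1380e+00 -2.0000e-04  2.1178e+00] F [ 6.8  1.5 -6.1] w 30.1 q6 -0.32
shift mm [ 1.2 -2.5  0.8] twist 12.48
[ 0.47495329 -2.0708685  -0.54069693]
mark 0.252 311.63204193115234 211.7648162841797
mark 1.602 282.1119842529297 177.53958129882812
```

The mark no longer moves and the torque has plateaued at 0.54 N m, well above friction, so the screw is at its stop. I'll ease back within the play and lift.

Emit:
{"op": "play_rows", "data": {
  "commands": [
    {"x": 0, "y": 0, "z": 0, "twist": 2},
    {"x": 0, "y": 0, "z": 0, "twist": 4},
    {"x": 0, "y": 0, "z": 0, "twist": 6},
    {"x": 0, "y": 0, "z": 0, "twist": 8},
    {"x": 0, "y": 0, "z": 0, "twist": 10},
    {"x": 0, "y": 0, "z": 0, "twist": 11},
    {"x": 0, "y": 0, "z": 0, "twist": 11},
    {"x": 0, "y": 0, "z": 0, "twist": 11}
  ]
}}

```text
time: 25.65
tool_pos: [571.8, 212.7, 160.4]
tcp_rot: [3.14, 0.0, 1.927]
contact_force: [5.9, -0.0, -4.4]
grip_width: 30.1
finger_force: 30.0
```

```bash
python3 mk.py s11
```

```text
t 25.7 pos [571.8 212.8 160.4] rpy [3.1395e+00 1.0000e-04 1.9271e+00] F [ 6.  -0.2 -3.8] w 30.0 q6 -0.13
shift mm [ 1.1 -2.2  0.9] twist 1.55
[ 0.01357092 -1.6768075  -0.03719638]
mark 0.252 311.63204193115234 211.7648162841797
mark 1.584 277.17378997802734 185.52909469604492
```

Emit:
{"op": "play_rows", "data": {
  "commands": [
    {"x": 0, "y": 0.001, "z": 0, "twist": 0},
    {"x": 0, "y": 0.001, "z": -0.015, "twist": 0},
    {"x": 0, "y": 0.001, "z": -0.045, "twist": 0},
    {"x": 0, "y": 0.001, "z": -0.08, "twist": 0},
    {"x": -0.039, "y": -0.015, "z": -0.08, "twist": 8},
    {"x": -0.078, "y": -0.03, "z": -0.08, "twist": 16},
    {"x": -0.117, "y": -0.045, "z": -0.08, "twist": 24},
    {"x": -0.156, "y": -0.06, "z": -0.08, "twist": 32}
  ]
}}

```text
time: 26.5
tool_pos: [567.5, 44.6, 240.1]
tcp_rot: [-3.138, -0.0, 1.363]
contact_force: [0.3, 0.3, -1.4]
grip_width: 29.7
finger_force: 30.0
```

```bash
python3 -c "
from h import *
go(565.8,-254.6,240,-.31)"; python3 mk.py s12
```

```text
t 26.5 pos [567.5  44.6 240.1] rpy [-3.1383e+00 -3.0000e-04  1.3635e+00] F [ 0.3  0.3 -1.4] w 29.7 q6 0.15
shift mm [-2.931e+02  5.990e+01 -2.000e-01] twist 95.88
t 26.55 pos [567.7  38.4 240. ] rpy [-3.1391  0.0037  1.3524] F [ 1.8 -5.2 -2.1] w 29.9 q6 0.15
shift mm [171.1 -36.   80. ] twist -31.37
[-0.37529413 -0.16948466 -0.0436078 ]
mark 0.252 311.63204193115234 211.7648162841797
mark 1.583 269.50245666503906 175.1176414489746
```

```bash
python3 - <<'E'
from h import *
cap('top','t12')
def slot(c,ctr):
    H=(np.mgrid[-11:11.01:.5,-11:11.01:.5]); m=np.hypot(*H)<11
    im=np.asarray(c['pixels']).astype(np.float32).sum(2)
    P=np.array([[ctr[0]+x,ctr[1]+y,57] for x,y in zip(H[0][m],H[1][m])])
    uv=np.array([proj(c,p) for p in P]).astype(np.float32)
    g=cv2.remap(im,uv[:,:1],uv[:,1:],cv2.INTER_LINEAR).ravel()
    w=np.clip(np.median(g)-20-g,0,None); X=P[:,:2]; mu=w@X/w.sum(); C=(X-mu).T@((X-mu)*w[:,None]); e,v=np.linalg.eigh(C); d=v[:,1]
    return np.arctan2(d[1],d[0])%np.pi, np.sqrt(e/w.sum()), mu.round(1), g.min(), np.median(g)
for f,c in(('top1',(568.5,216.7)),('t12',(568.5,216.7)),('scene1',(570.8,214.9)),('s12',(570.8,214.9))): print(f,*slot(load(f),c))
E
```

```text
top1 0.23934861589906786 [1.61383979 5.65516758] [569.1 218.6] 110.0 305.48438
t12 1.7891746426996566 [1.76550738 4.78523714] [569.6 219.3] 75.73828 197.66016
scene1 0.23947803762086828 [1.49483047 5.93364059] [571.5 215.2] 297.9375 392.71875
s12 1.7648695327092008 [1.46645692 5.06825918] [571.6 216.7] 178.125 266.72656
```

The slot turned about 1.53 rad, which fits a start near 0 and the stop. Heading back to the stand.

Emit:
{"op": "play_rows", "data": {
  "commands": [
    {"x": -0.025, "y": 0.005, "z": 0, "twist": 8},
    {"x": -0.05, "y": 0.01, "z": 0, "twist": 16},
    {"x": -0.075, "y": 0.015, "z": 0, "twist": 24},
    {"x": -0.1, "y": 0.02, "z": 0, "twist": 32},
    {"x": -0.125, "y": 0.025, "z": 0, "twist": 40},
    {"x": -0.15, "y": 0.03, "z": 0, "twist": 48},
    {"x": -0.175, "y": 0.035, "z": 0, "twist": 56},
    {"x": -0.2, "y": 0.04, "z": 0, "twist": 64}
  ]
}}

```text
time: 27.4
tool_pos: [567.2, -158.0, 240.0]
tcp_rot: [-3.139, 0.002, 0.247]
contact_force: [-0.1, 0.4, -1.3]
grip_width: 29.2
finger_force: 30.0
```

```bash
python3 -c "
from h import *
go(565.8,-254.6,240,-.31)"
```

```text
t 27.4 pos [ 567.2 -158.   240. ] rpy [-3.1389e+00  1.7000e-03  2.4750e-01] F [-0.1  0.4 -1.3] w 29.2 q6 0.92
shift mm [-25.   93.3  -0.2] twist 31.94
```

Emit:
{"op": "play_rows", "data": {
  "commands": [
    {"x": -0.006, "y": 0.024, "z": 0, "twist": 8},
    {"x": -0.012, "y": 0.048, "z": 0, "twist": 16},
    {"x": -0.019, "y": 0.072, "z": 0, "twist": 24},
    {"x": -0.025, "y": 0.093, "z": 0, "twist": 32},
    {"x": -0.025, "y": 0.093, "z": 0.015, "twist": 32},
    {"x": -0.025, "y": 0.093, "z": 0.035, "twist": 32},
    {"x": -0.025, "y": 0.093, "z": 0.045, "twist": 32},
    {"x": -0.025, "y": 0.093, "z": 0.045, "twist": 32}
  ]
}}

```text
time: 28.2
tool_pos: [565.9, -253.4, 193.4]
tcp_rot: [-3.14, 0.005, -0.306]
contact_force: [-1.1, -0.6, -1.0]
grip_width: 29.8
finger_force: 30.0
```

```bash
python3 - <<'E'
from h import *
go(565.8,-254.6,178,-.31)
s=cap('scene','s13'); im=np.asarray(s['pixels']).astype(int)
p=bot.get_obs()['tool_pos']; G=p-[0,0,6]
# orange handle silhouette axis (lower part) 
u0,v0=proj(s,G-[0,0,40]); print('exp shoulder',proj(s,G-[0,0,48.2]),'edge',proj(s,G-[0,0,103.2]))
o=(im[:,:,0]>150)&(im[:,:,1]<130)&(im[:,:,2]<70)
for v in range(int(v0)-16,int(v0)+12,2):
    x=np.nonzero(o[v,int(u0)-25:int(u0)+25])[0]
    if len(x): print(v,x.min()+int(u0)-25,x.max()+int(u0)-25,end='; ')
cv2.imwrite('pics/x13.png',im[:,:,::-1].astype(np.uint8))
E
```

```text
t 28.2 pos [ 565.9 -253.4  193.4] rpy [-3.14    0.0048 -0.3063] F [-1.1 -0.6 -1. ] w 29.8 q6 1.33
shift mm [ 0.4  1.2 15.4] twist 0.21
exp shoulder [360.23987724 167.03849776] edge [359.18343332 185.11781874]
148 361 366; 150 361 366; 152 361 366; 154 361 366; 156 361 366; 158 360 365; 160 360 366; 162 355 365; 164 358 362;
```

Emit:
{"op": "play_rows", "data": {
  "commands": [
    {"x": 0, "y": 0.0005, "z": 0.008, "twist": 0},
    {"x": 0, "y": 0.0005, "z": 0.016, "twist": 0},
    {"x": 0, "y": 0.0005, "z": 0.02, "twist": 0},
    {"x": 0, "y": 0.0005, "z": 0.024, "twist": 0},
    {"x": 0, "y": 0.0005, "z": 0.028, "twist": 0},
    {"x": 0, "y": 0.0005, "z": 0.032, "twist": 0},
    {"x": 0, "y": 0.0005, "z": 0.036, "twist": 0},
    {"x": 0, "y": 0.0005, "z": 0.036, "twist": 0}
  ]
}}

```text
time: 29.05
tool_pos: [566.3, -255.3, 158.5]
tcp_rot: [-3.141, 0.001, -0.308]
contact_force: [-0.0, -0.3, -0.5]
grip_width: 29.4
finger_force: 30.0
```

```bash
python3 -c "
from h import *
go(565.8,-254.6,117,-.31)"
```

```text
t 29.05 pos [ 566.3 -255.3  158.5] rpy [-3.1414e+00  1.1000e-03 -3.0810e-01] F [-0.  -0.3 -0.5] w 29.4 q6 1.33
shift mm [-0.6 -0.5 41.5] twist 0.11
```

Inside the bore with no contact force. Continuing down.

Emit:
{"op": "play_rows", "data": {
  "commands": [
    {"x": 0, "y": -0.0005, "z": 0.007, "twist": 0},
    {"x": -0.0005, "y": -0.0005, "z": 0.014, "twist": 0},
    {"x": -0.0005, "y": -0.0005, "z": 0.02, "twist": 0},
    {"x": -0.0005, "y": -0.0005, "z": 0.026, "twist": 0},
    {"x": -0.0005, "y": -0.0005, "z": 0.031, "twist": 0},
    {"x": -0.0005, "y": -0.0005, "z": 0.035, "twist": 0},
    {"x": -0.0005, "y": -0.0005, "z": 0.038, "twist": 0},
    {"x": -0.0005, "y": -0.0005, "z": 0.038, "twist": 0}
  ]
}}

```text
time: 29.85
tool_pos: [566.1, -254.7, 120.8]
tcp_rot: [-3.142, 0.001, -0.308]
contact_force: [-0.2, -0.1, -2.2]
grip_width: 29.8
finger_force: 30.0
```

Emit:
{"op": "play_rows", "data": {
  "commands": [
    {"x": 0, "y": 0, "z": 0.001, "twist": 0},
    {"x": 0, "y": 0, "z": 0.002, "twist": 0},
    {"x": 0, "y": 0, "z": 0.003, "twist": 0},
    {"x": 0, "y": 0, "z": 0.004, "twist": 0},
    {"x": 0, "y": 0, "z": 0.0045, "twist": 0},
    {"x": 0, "y": 0, "z": 0.005, "twist": 0},
    {"x": 0, "y": 0, "z": 0.005, "twist": 0},
    {"x": 0, "y": 0, "z": 0.005, "twist": 0}
  ]
}}

```text
time: 30.65
tool_pos: [566.2, -254.8, 116.2]
tcp_rot: [3.141, -0.0, -0.308]
contact_force: [-0.2, 0.4, -0.9]
grip_width: 29.9
finger_force: 30.0
```

Emit:
{"op": "play_rows", "data": {
  "commands": [
    {"x": 0, "y": 0, "z": 0, "twist": 0},
    {"x": 0, "y": 0, "z": 0, "twist": 0},
    {"x": 0, "y": 0, "z": 0, "twist": 0},
    {"x": 0, "y": 0, "z": 0, "twist": 0},
    {"x": 0, "y": 0, "z": 0, "twist": 0},
    {"x": 0, "y": 0, "z": 0, "twist": 0},
    {"x": 0, "y": 0, "z": 0, "twist": 0},
    {"x": 0, "y": 0, "z": 0, "twist": 0}
  ],
  "jaw": 0
}}

```text
time: 31.45
tool_pos: [566.2, -254.8, 116.2]
tcp_rot: [3.142, -0.0, -0.308]
contact_force: [1.4, -0.4, 0.5]
grip_width: 88.7
finger_force: 0.0
```

Emit:
{"op": "play_rows", "data": {
  "commands": [
    {"x": 0, "y": 0, "z": -0.02, "twist": 0},
    {"x": 0, "y": 0, "z": -0.05, "twist": 0},
    {"x": 0, "y": 0, "z": -0.09, "twist": 0},
    {"x": 0, "y": 0, "z": -0.13, "twist": 0},
    {"x": 0, "y": 0, "z": -0.13, "twist": 0},
    {"x": 0, "y": 0, "z": -0.13, "twist": 0},
    {"x": 0, "y": 0, "z": -0.13, "twist": 0},
    {"x": 0, "y": 0, "z": -0.13, "twist": 0}
  ]
}}

```text
time: 32.25
tool_pos: [565.7, -254.4, 244.5]
tcp_rot: [-3.141, 0.003, -0.308]
contact_force: [0.1, 1.2, 0.1]
grip_width: 91.7
finger_force: 0.0
```

```bash
python3 - <<'E'
from h import *
go(565.8,-254.6,117,-.31)
o=np.asarray(load('s6')['pixels']).astype(int); n=np.asarray(cap('scene','s14')['pixels']).astype(int)
f=lambda im:(im[160:200,340:375,0]>150)&(im[160:200,340:375,1]<130)&(im[160:200,340:375,2]<70)
for im in(o,n):
    y,x=np.nonzero(f(im)); print(len(x),x.mean()+340,y.mean()+160,y.min()+160,y.max()+160)
# bystanders unchanged vs first image
d=np.abs(n-np.asarray(load('scene1')['pixels']).astype(int)).sum(2)>120
print([(b[:4].tolist(),int(b[4])) for b in cv2.connectedComponentsWithStats(d.astype(np.uint8))[2][1:] if b[4]>25])
E
```

```text
t 32.25 pos [ 565.7 -254.4  244.5] rpy [-3.1409e+00  3.0000e-03 -3.0800e-01] F [0.1 1.2 0.1] w 91.7 q6 1.33
shift mm [  0.5   0.2 127.5] twist 0.11
258 359.1860465116279 177.89922480620154 164 190
260 359.21153846153845 177.71153846153845 164 190
[([337, 0, 44, 19], 464), ([369, 0, 79, 22], 860), ([447, 0, 37, 44], 699), ([491, 0, 9, 12], 66), ([437, 0, 195, 140], 8221), ([516, 0, 18, 22], 185), ([551, 6, 8, 5], 35), ([495, 14, 6, 5], 28), ([431, 21, 28, 13], 270), ([515, 22, 14, 7], 51), ([482, 25, 14, 11], 101), ([351, 26, 36, 40], 465), ([346, 30, 11, 20], 98), ([512, 56, 7, 6], 35), ([351, 66, 32, 19], 228), ([334, 70, 69, 76], 1817), ([524, 85, 5, 9], 29), ([445, 101, 24, 54], 766), ([540, 100, 33, 22], 396), ([327, 105, 8, 15], 69), ([516, 111, 7, 13], 51), ([529, 120, 6, 19], 38), ([467, 126, 11, 13], 107), ([461, 136, 15, 28], 243), ([521, 138, 8, 15], 37), ([352, 162, 16, 34], 433), ([464, 164, 7, 11], 47), ([458, 175, 11, 29], 185), ([297, 195, 30, 36], 496), ([439, 208, 29, 65], 740), ([470, 219, 62, 64], 899), ([334, 222, 32, 24], 361), ([453, 230, 27, 41], 214), ([284, 254, 10, 7], 48), ([560, 257, 54, 56], 1600), ([274, 260, 107, 220], 9303), ([442, 265, 26, 30], 257), ([525, 268, 17, 20], 127), ([475, 275, 35, 16], 224), ([497, 276, 83, 77], 2466), ([457, 297, 85, 112], 5796), ([597, 433, 26, 36], 550)]
```

The driver stands exactly as before, and the arm never went near the plates or the marker. Handing in.

```bash
python3 -c "
from plant import bot
print(bot.close_job())"
```

```text
the job is handed in; nothing more can be done
None
```

I turned the lock screw anticlockwise to its stop and stood the driver back upright in the blue stand. I handed the job in at about 32 s with the gripper open and clear; no verdict came back.

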